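# Lay a bottle down and clamp it in a sprung shaker

### The job

Tip the standing square bottle over the low edge of the rubber pad so that it lies on its side on the pad, and let go of it; do not lift it while it stands. Then load it lying flat into the shaker: press the sprung plate back and slip the bottle in between, cap towards the sprung plate, its base fully home against the fixed stop between the two cheeks, and leave it clamped there by the spring. Leave the jar, the cup and the spatula where they are.

Things in the scene. Friction and masses are not known exactly. Their poses are not given: they have to be found in the camera images.
- bottle_center (a point): Centre (half-way up) of the brown square rigid bottle: body 52 x 52 mm and 104 mm tall, white round cap 40 mm across, 130 mm tall overall, 0.2 to 0.33 kg. z runs from base to cap (base 65 mm below this point, cap top 65 mm above); x, y normal to the flat sides. Starts standing on the bench 2 to 8 mm outside the pad's -y edge, within 10 mm of its middle.
- bottle_cap (a point): Centre of the top face of the bottle's cap (130 mm from its base).
- pad: Black rubber pad, fixed, 120 (its x) x 150 (its y) x 12 mm high; origin at centre of underside, z up. Its -y edge, 75 mm from the origin, is the low step over which the bottle is tipped: pushed high towards the pad's +y it falls and lies on the pad, cap to +y, base overhanging the edge by about 12 mm.
- shaker: White bench shaker, fixed, 150 mm (its x) x 280 mm (its y, -120 to +160 mm); steel bed 45 mm above the bench; origin on the bench, z up. The bottle is clamped along its y, between a fixed stop at -y and the sprung plate at +y. Behind the plate is a guide block 36 mm high above the bed, front face at y = 94 mm.
- stop_face (a point): Middle of the top edge of the fixed stop's inner face, 24 mm above the bed, at the shaker's x = 0, y = -85 mm; shaker's axes. The stop is 14 mm thick. Two cheeks as high as the stop guide the bottle's base end: they run 29 mm from this face towards +y, 62 mm apart inside, 10 mm thick.
- seat (a point): Where the bottle's centre is when it lies home: the shaker's x 0, y -20 mm, z 71 mm (26 mm above the bed); shaker's axes.
- press_face (a point): Centre of the sprung plate's front face (the face that looks to the shaker's -y); moves with the plate. Plate 90 mm wide, 1 to 71 mm above the bed (this point 36 mm), 12 mm thick. It is much taller than the fixed stop, so it can be pressed back with the bottle's cap while the bottle is held level above the stop.
- carriage (a joint): How far the sprung plate is pressed back towards the shaker's +y, in m: 0 = closed (face at y = +10 mm, 95 mm from the stop), 0.035 with the bottle clamped, 0.060 = end of travel. The spring always pushes it shut: about 5 N at 0, 10 N at 0.035, 14 N at 0.060.
- jar: White screw-top jar 70 mm across and 70 mm high, a bystander; origin at the centre of its underside.
- cup: White open cup 76 mm across and 100 mm high, a bystander; origin at the centre of its underside.
- spatula: Spatula 200 mm long with black handle lying on the bench, a bystander; origin under its middle, lying along its x.
Things that resemble listed ones, but are neither listed nor needed, are in the scene too. Leave any yellow look-alike of the part that bears bottle_center alone.

How it is judged:
On the way:
1. the bottle lies on its side on the pad, let go of and still (angle between bottle_center's own z axis and vertical between 1.45 and 1.69 rad and x of bottle_center in the frame of pad between -0.06 and 0.06 m and y of bottle_center in the frame of pad between -0.075 and 0.075 m and z of bottle_center in the frame of pad between 0.032 and 0.044 m and linear speed of bottle below 0.03 m/s and contact force between the fingers and bottle below 0.1 N), for 0.2 s.
At the end, for the whole second after the job is handed in: The bottle lies on the shaker bed (height within 4 mm), cap to the sprung plate, in line within 0.12 rad, centred within 8 mm, base within 5 mm of home at the fixed stop, clamped by the plate (pressed back 30 to 40 mm, pushing over 3 N), at rest (x of bottle_center in the frame of shaker between -0.008 and 0.008 m and y of bottle_center in the frame of shaker between -0.025 and -0.015 m and z of bottle_center in the frame of shaker between 0.067 and 0.075 m and angle between the z axis of bottle_center and the y axis of shaker, either way round below 0.12 rad and y of bottle_cap in the frame of shaker above 0.035 m and value of joint carriage between 0.03 and 0.04 m and linear speed of bottle below 0.02 m/s and contact force between bottle and carriage above 3 N); the robot touches nothing.
It fails at once if the bottle is lifted off the bench (by more than 25 mm) while it stands upright (angle between bottle_center's own z axis and vertical below 0.3 rad and height (world z) of bottle_center above 0.09 m).
It fails at once if the jar is moved more than 20 mm (distance of jar from where it was at the start of the episode above 0.02 m).
It fails at once if the cup is moved more than 20 mm (distance of cup from where it was at the start of the episode above 0.02 m).
It fails at once if the spatula is moved more than 20 mm (distance of spatula from where it was at the start of the episode above 0.02 m).
It also fails if it takes over 58 s, if anything falls off the work surface, if the arm or the gripper's body presses on something with over 40 N, if the wrist force passes 120 N, or if a joint passes its speed limit or range.

### The arm

A 6-joint arm with a two-finger parallel gripper is mounted at the origin on the work surface. World frame = base frame: x ahead of the robot, y to its left, z up, the work surface at z = 0. Lengths are in m, angles in rad, forces in N, time in s.
With the tool pointing down it reaches from about 0.2 to 0.875 m from the base axis. Payload 3.4 kg.
Tool frame: the origin (TCP) lies at the very end of the fingers, on their centre line; the grasp point (between the pads) lies 19 mm behind it; x points along the fingers, y is the direction in which the jaws open and shut, and the axes are right-handed (so a half turn about x gives the same grasp; the last joint's range is limited). The gripper opens to 94 mm and grips with 3 to 60 N. Pads are 16 mm wide; open, the fingers measure 119 mm over their backs; the gripper's body (75 mm by 177 mm) begins 78 mm behind the grasp point.
Start: joints at [-1.368, 0.276, 1.505, -0, 1.361, -0.121], TCP at [0.183, -0.545, 0.205] pointing down, gripper open.
Joint ranges: [-2.89, 2.89], [-0.75, 2.08], [0.22, 2.7], [-1.18, 4.32], [0.11, 2.71], [-2.7, 2.7]. Speed limits (rad/s): [2.57, 2.57, 3.14, 3.14, 3.14, 3.14].

### API

Orientations are given as a 3x3 rotation matrix whose columns are the frame's x, y, z axes.
In Python, from workcell import monitor, vision, ctrl, finder gives the robot as it stands.
- The arm moves only by the tool play_rows, never from a script. Its arguments are lists of equal length, an entry for each row: "delta_rot": the turn, a rotation vector about the tool's x, y, z in degrees, a list of three; "dp": the shift along the tool's x, y, z in mm, a list of three; "grip": the finger opening in mm, from 0 to 94. In form: {"delta_rot": [[ax, ay, az], ...], "dp": [[x, y, z], ...], "grip": [grip, ...]}. A call has 1 to 12 rows; each row shifts and turns the commanded pose from where the row before left it, along the tool's axes as they then stand; what a row does not reach is not made up. A row lasts 1/8 s, in which the tool goes at most 62.5 mm and 10.7 degrees, less where a joint would pass 70% of its speed; a pose out of reach is approached as far as the arm can. A call is refused whole if a number of a shift passes 62.5 or a number of a turn 10.7, either way. A call with a gripper value outside its range is refused whole. The fingers move at their own pace and stop on an object; "grip_force" is the grip in N (left out, the last holds). Time passes only in rows, so rows that do not move let the fingers close. It gives the time, the measured TCP pose, the force and the opening at its end, in the units of the state.
- monitor.sense(): the state, without advancing time (a new reading comes with each control period).
- vision.camera(name): name is "scene" or "top"; returns a dict with "color" (400x640x3 uint8, red, green, blue), "camera_matrix" (3x3 intrinsics, pixels), "distortion" ([k1, k2, p1, p2, k3] as OpenCV has them; the pictures are not rectified), "R" (3x3) and "t" (3): a world point X has camera coordinates R X + t. Camera axes: x right, y down, z forward; pixel columns grow to the right and rows downward; lengths in m; the calibration is good to about 2 mm. A picture is of the moment at which its call begins. There is no depth.
- ctrl.finish_job(): hands the job in, once; it reports no verdict.
Trained networks look in the newest picture that a camera, given by its name, has taken for a name from the list of things; names that differ only in an ending like _2 or _b are one class to them, and where a whole thing is asked for, a point or a joint stands for the part that bears it (a point fixed in the world has none). Each returns a list of dicts, best first, with "score" (0 to 1); they miss things now and then, are a little off and sometimes report something else, mostly with a low value. They report only what shows in the picture. A call takes as long as a camera call. They do not tell look-alikes from the thing itself.
- finder.look_for(camera, thing): "position" ([x, y, z] in m, in the coordinates of the camera as it stood for that picture, good to about 4 mm: the middle of the surface that is visible of it).
- finder.masks_of(camera, thing): "region" (400x640 bool, what is visible of it).
- finder.landmark_of(camera, thing): "position" ([x, y, z] in m, in the coordinates of the camera as it stood for that picture, good to about 4 mm: a listed point, or the origin of a listed thing).
The state is a dict: "t": time; "qpos": joint angles; "dq": joint speeds; "joint_efforts": joint torques, N m; "tool_pos": TCP position; "tcp_rot": TCP orientation; "force": force on the tool from outside, world axes, zero at the start; "ft_torque": the same for the moment, N m; "gripper_width": finger opening in m.
Only numpy, scipy, OpenCV 4.12 (cv2) and the standard library are available. Lean on these libraries where they do the work, as an engineer would, in place of code of your own. Each camera call takes 0.05 s, during which the arm holds its last target.

## Working session

There is one attempt and no reset: what is moved stays moved. The work goes in short steps, Python scripts to look and compute and a tool call to move; the robot and the scene stay as the last step left them, time stands still between calls to the robot, and variables do not carry over. Pictures are saved under pics/ and viewed, and the job is handed in when it is done.

Besides the shell and the picture viewer there is one more tool, called as a command line: name --argument value ..., lists and objects as JSON in quotes. play_rows: Moves the arm, as the interface text tells. Its arguments: {"type":"object","properties":{"delta_rot":{"type":"array","items":{"type":"array","items":{"type":"number"}}},"dp":{"type":"array","items":{"type":"array","items":{"type":"number"}}},"grip":{"type":"array","items":{"type":"number"}},"grip_force":{"type":"number"}},"required":["delta_rot","dp","grip"]}

```bash
mkdir -p pics
cat > h.py <<'E'
from workcell import monitor, vision, ctrl, finder
import numpy as np, cv2
def snap(cam,fn=None):
    c=vision.camera(cam)
    if fn: cv2.imwrite('pics/'+fn,c['color'][:,:,::-1])
    return c
def w(c,p): return np.array(c['R']).T@(np.array(p)-np.array(c['t']))
def proj(c,X):
    r,_=cv2.Rodrigues(np.array(c['R'])); return cv2.projectPoints(np.array(X,float).reshape(-1,1,3),r,np.array(c['t'],float),np.array(c['camera_matrix']),np.array(c['distortion'],float))[0].reshape(-1,2)
def pix(c,uv,z):
    n=cv2.undistortPoints(np.array([[uv]],float),np.array(c['camera_matrix']),np.array(c['distortion'],float))[0,0]
    R=np.array(c['R']); o=-R.T@np.array(c['t']); d=R.T@np.array([n[0],n[1],1]); return o+d*(z-o[2])/d[2]
E
python3 - <<'E'
from h import *
np.set_printoptions(precision=4,suppress=True)
for cam in ['scene','top']:
    c=snap(cam,cam+'0.png'); print(cam,'campos',-np.array(c['R']).T@np.array(c['t']))
    for n in ['bottle_center','bottle_cap','pad','shaker','stop_face','seat','press_face','jar','cup','spatula']:
        for d in finder.landmark_of(cam,n)[:3]:
            print(n,round(d['score'],2),w(c,d['position']), proj(c,w(c,d['position'])))
s=monitor.sense(); print(s)
E
```

```text
scene campos [ 1.3715 -0.1762  1.0286]
bottle_center 0.83 [ 0.5287 -0.3907  0.0642] [[197.7652 194.7379]]
bottle_center 0.72 [ 0.5974 -0.304   0.0685] [[232.1465 211.3212]]
bottle_center 0.31 [0.7705 0.1184 0.0026] [[415.4144 266.2006]]
bottle_cap 0.67 [ 0.5311 -0.392   0.1328] [[191.6485 177.3018]]
pad 0.69 [ 0.5655 -0.2004  0.0015] [[275.7768 213.4475]]
pad 0.62 [ 0.5946 -0.3021  0.1304] [[229.0765 194.0345]]
pad 0.6 [ 0.7793 -0.0043  0.0013] [[365.5498 275.7995]]
shaker 0.79 [0.5426 0.2143 0.0012] [[429.5241 190.3858]]
stop_face 0.88 [0.5525 0.1342 0.071 ] [[404.5203 178.7711]]
seat 0.72 [0.5453 0.1981 0.0782] [[428.3997 172.3547]]
press_face 0.69 [0.544  0.2266 0.0827] [[439.2029 169.7364]]
press_face 0.27 [0.5539 0.1322 0.073 ] [[403.9459 178.7199]]
jar 0.87 [ 0.766   0.1222 -0.0012] [[416.2777 265.2596]]
jar 0.28 [ 0.5653 -0.1991 -0.0007] [[276.3105 213.8574]]
cup 0.64 [ 0.7723 -0.1743  0.0032] [[293.2811 281.2181]]
spatula 0.91 [ 0.7778 -0.0046  0.0048] [[365.4123 274.5199]]
spatula 0.4 [0.5461 0.2293 0.0814] [[440.3664 170.5957]]
top campos [ 0.5276 -0.062   1.3268]
bottle_ce
[... 908 characters left out ...]
 0.5698 -0.198   0.0028] [[355.9129 218.2001]]
spatula 0.67 [0.5557 0.1324 0.0745] [[228.8722 221.8905]]
spatula 0.62 [0.7771 0.0043 0.0007] [[281.774  141.5267]]
{'t': 1.1, 'qpos': array([-1.368 ,  0.2759,  1.5049,  0.    ,  1.3607, -0.121 ]), 'dq': array([-0.0006,  0.0012,  0.0005,  0.0022, -0.0028, -0.0008]), 'joint_efforts': array([  0.0022, -40.4475, -23.7502,   0.0703,   0.0246,  -0.    ]), 'tool_pos': array([ 0.1829, -0.5452,  0.2055]), 'tcp_rot': array([[ 0.    ,  0.3181, -0.9481],
       [-0.0002, -0.9481, -0.3181],
       [-1.    ,  0.0002,  0.    ]]), 'force': array([ 0.2093,  0.9047, -0.0574]), 'ft_torque': array([-0.0427,  0.0258,  0.014 ]), 'gripper_width': 0.09414297707330063}
```

Run:
```python
import cv2
a=cv2.imread('pics/scene0.png');cv2.imwrite('pics/scene0a.png',cv2.resize(a[120:340,140:540],None,fx=2,fy=2,interpolation=cv2.INTER_CUBIC))
a=cv2.imread('pics/top0.png');cv2.imwrite('pics/top0a.png',cv2.resize(a[120:340,140:540],None,fx=2,fy=2,interpolation=cv2.INTER_CUBIC))
```

```text
(no output)
```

View pics/scene0a.png

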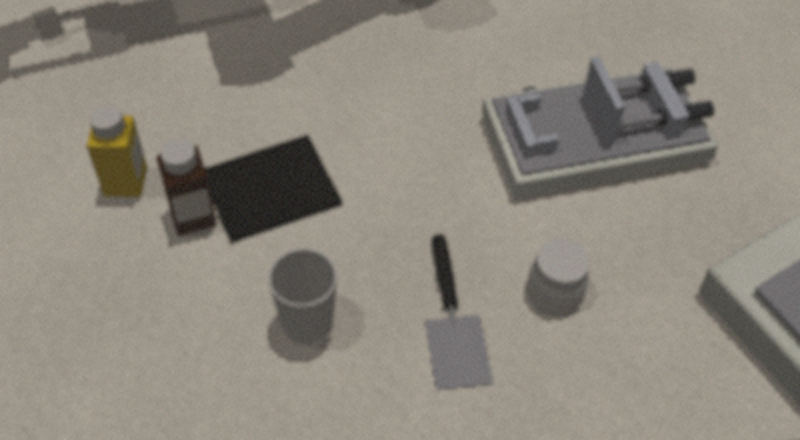

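View pics/top0a.png

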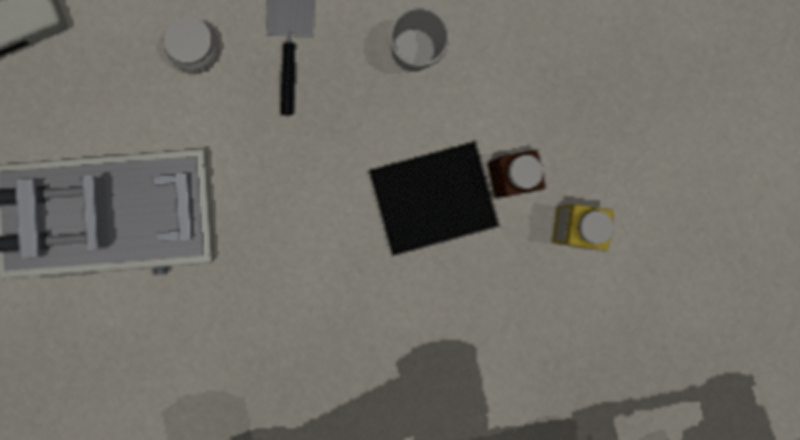

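Run:
```python
from h import *
np.set_printoptions(precision=4,suppress=True)
c=snap('top'); 
for n in ['pad','shaker','bottle_center']:
    for d in finder.masks_of('top',n)[:2]:
        m=np.array(d['region']).astype(np.uint8); 
        cs=max(cv2.findContours(m,cv2.RETR_EXTERNAL,cv2.CHAIN_APPROX_NONE)[0],key=len).reshape(-1,2)
        for z in ([0.012] if n=='pad' else [0.045,0.05] if n=='shaker' else [0.104]):
            P=np.array([pix(c,p,z)[:2] for p in cs.astype(float)],np.float32)*1000
            r=cv2.minAreaRect(P); print(n,d['score'],m.sum(),z,r, cv2.boxPoints(r).tolist())
g=cv2.imread('pics/top0.png',0)
m=(g<35).astype(np.uint8); m[:,:300]=0;m[:180]=0;m[255:]=0;m[:,392:]=0
cs=max(cv2.findContours(m,cv2.RETR_EXTERNAL,cv2.CHAIN_APPROX_NONE)[0],key=len).reshape(-1,2)
P=np.array([pix(c,p,0.012)[:2] for p in cs.astype(float)],np.float32)*1000
print('dark',m.sum(),cv2.minAreaRect(P))
a=cv2.imread('pics/top0.png')
cv2.imwrite('pics/t1.png',cv2.resize(a[185:265,125:255],None,fx=6,fy=6,interpolation=cv2.INTER_CUBIC))
cv2.imwrite('pics/t2.png',cv2.resize(a[180:260,310:430],None,fx=6,fy=6,interpolation=cv2.INTER_CUBIC))
```

```text
pad 0.83 2544 0.012 ((567.9537963867188, -200.11257934570312), (121.83204650878906, 153.78805541992188), 14.809720039367676) [[489.40655517578125, -141.34368896484375], [528.7162475585938, -290.02294921875], [646.5010375976562, -258.8814697265625], [607.1913452148438, -110.20220947265625]]
pad 0.16 572 0.012 ((542.7875366210938, 279.4056091308594), (97.45819854736328, 83.61607360839844), 6.31495475769043) [[489.7554931640625, 315.6000671386719], [498.9527587890625, 232.49136352539062], [595.819580078125, 243.21115112304688], [586.622314453125, 326.3198547363281]]
shaker 0.86 6299 0.045 ((537.3983154296875, 241.59161376953125), (163.36387634277344, 295.2203674316406), 5.1774001121521) [[442.72930908203125, 381.22857666015625], [469.36993408203125, 87.21270751953125], [632.0673217773438, 101.95465087890625], [605.4266967773438, 395.97052001953125]]
shaker 0.86 6299 0.05 ((537.3602294921875, 240.40750122070312), (162.72659301757812, 294.0687561035156), 5.177387714385986) [[443.0605773925781, 379.4997863769531], [469.5971984863281, 86.63082122802734], [631.659912109375, 101.31521606445312], [605.123291015625, 394.1841735839844]]
bottle_center 0.7 580 0.104 ((595.7173461914062, -291.5431823730469), (53.4607048034668, 72.87442016601562), 11.550257682800293) [[562.2326049804688, -261.19598388671875], [576.8240356445312, -332.59466552734375], [629.2020874023438, -321.890380859375], [614.6106567382812, -250.49169921875]]
bottle_center 0.6 648 0.104 ((531.38720703125, -377.00860595703125), (77.42080688476562, 55.953495025634766), 82.14965057373047) [[498.3853759765625, -411.5350036621094], [553.814453125, -419.1774597167969], [564.3890380859375, -342.4822082519531], [508.9599609375, -334.8397521972656]]
dark 2432 ((568.470947265625, -199.05474853515625), (115.20133209228516, 145.81375122070312), 15.873778343200684)
```

View pics/t1.png

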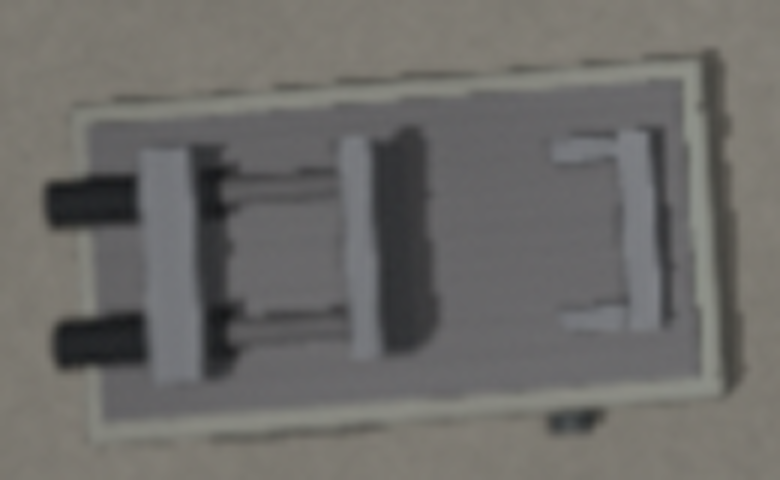

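View pics/t2.png

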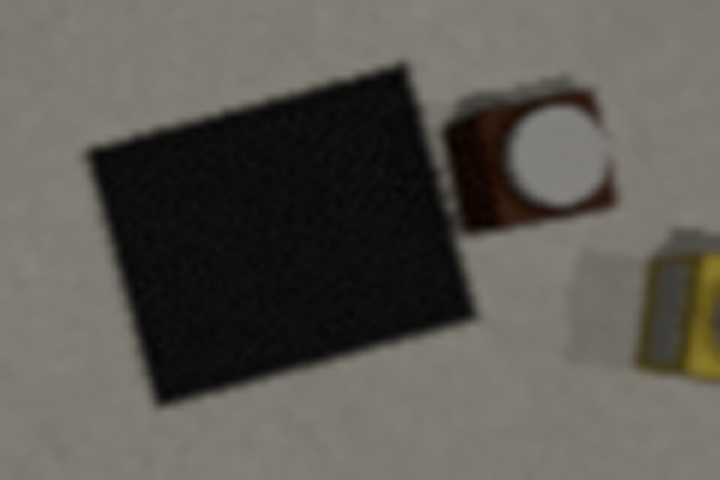

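Run:
```python
from h import *
np.set_printoptions(precision=4,suppress=True)
c=snap('top')
def q(l,off,z): return np.array([pix(c,((u+.5)/6-.5+off[0],(v+.5)/6-.5+off[1]),z) for u,v in l])
def ang(a,b): d=b-a; return np.linalg.norm(d[:2]),np.degrees(np.arctan2(-d[0],d[1]))
o=(125,185)
P=q([(75,106),(702,58),(722,392),(95,436)],o,.045); print(P)
print([ang(P[1],P[0]),ang(P[2],P[3])], ang(P[2],P[1]),ang(P[3],P[0]))
S=q([(617,130),(632,330),(655,127),(665,328)],o,.069);print('stop',S,S[:2].mean(0),ang(S[1],S[0]))
C=q([(590,137),(590,160),(600,305),(600,330)],o,.069);print('cheeks',C)
F=q([(368,136),(381,355)],o,.116);print('plate',F,F.mean(0),ang(F[1],F[0]))
o=(310,180)
P=q([(88,150),(405,65),(475,318),(158,405)],o,.012);print('pad',P,P.mean(0),ang(P[1],P[0]),ang(P[2],P[3]),ang(P[2],P[1]),ang(P[3],P[0]))
print('cap',q([(557,155)],o,.13))
B=q([(592,92),(615,205)],o,.104);print('bot',B,ang(B[1],B[0]))
B=q([(447,128),(469,232)],o,.0);print('botbase',B,ang(B[1],B[0]))
```

```text
[[0.6054 0.3789 0.045 ]
 [0.6286 0.1051 0.045 ]
 [0.4841 0.0941 0.045 ]
 [0.4624 0.366  0.045 ]]
[(np.float64(0.2747905761948911), np.float64(4.855763692114053)), (np.float64(0.272726010772435), np.float64(4.579183727996868))] (np.float64(0.14492487737538914), np.float64(-85.63278642340008)) (np.float64(0.14360551281829181), np.float64(-84.8122782696452))
stop [[0.5957 0.1377 0.069 ]
 [0.5108 0.1298 0.069 ]
 [0.5971 0.1215 0.069 ]
 [0.5118 0.1158 0.069 ]] [0.5533 0.1337 0.069 ] (np.float64(0.08523938178529256), np.float64(-84.66010332104406))
cheeks [[0.5926 0.1491 0.069 ]
 [0.5828 0.1489 0.069 ]
 [0.5213 0.1435 0.069 ]
 [0.5107 0.1433 0.069 ]]
plate [[0.5898 0.2326 0.116 ]
 [0.5003 0.2252 0.116 ]] [0.545  0.2289 0.116 ] (np.float64(0.08980923838297149), np.float64(-85.2390242464485))
pad [[ 0.6054 -0.112   0.012 ]
 [ 0.6447 -0.2542  0.012 ]
 [ 0.5315 -0.2855  0.012 ]
 [ 0.4922 -0.1438  0.012 ]] [ 0.5684 -0.1989  0.012 ] (np.float64(0.14753255964594805), np.float64(15.465797720530192)) (np.float64(0.14706123409046887), np.float64(15.52960610142326)) (np.float64(0.11739625327336554), np.float64(-74.55802038824359)) (np.float64(0.11756077986451231), np.float64(-74.32823149725778))
cap [[ 0.5978 -0.2994  0.13  ]]
bot [[ 0.6259 -0.3195  0.104 ]
 [ 0.5786 -0.3289  0.104 ]] (np.float64(0.04816999982125682), np.float64(-78.75465909818406))
botbase [[ 0.6173 -0.275   0.    ]
 [ 0.5703 -0.2849  0.    ]] (np.float64(0.04801733858630776), np.float64(-78.13860400803718))
```

play_rows --delta_rot '[[-9.66,0,0],[-9.66,0,0],[-9.66,0,0],[-9.66,0,0],[-9.66,0,0],[-9.66,0,0],[-9.66,0,0],[-9.66,0,0],[-9.62,0,0],[0,0,0]]' --dp '[[0,0,0],[0,0,0],[0,0,0],[0,0,0],[0,0,0],[0,0,0],[0,0,0],[0,0,0],[0,0,0],[0,0,0]]' --grip '[20,20,20,20,20,20,20,20,20,20]' --grip_force 20

```text
t: 2.6
tool_pos: [0.183, -0.5451, 0.2055]
tcp_rot: [[0.0, 0.964, 0.265], [-0.0, 0.265, -0.964], [-1.0, 0.0, 0.0]]
force: [0.5, -0.1, 0.7]
gripper_width: 0.0201
```

play_rows --delta_rot '[[0,0,0],[0,0,0],[0,0,0],[0,0,0],[0,0,0],[0,0,0],[0,0,0],[0,0,0],[0,0,0],[0,0,0],[0,0,0],[0,0,0]]' --dp '[[0,42,-6],[0,42,-6],[0,42,-6],[0,42,-6],[0,42,-6],[0,42,-6],[0,42,-6],[0,42,-6],[0,42,-6],[0,42,-6],[0,46,-6],[0,0,0]]' --grip '[20,20,20,20,20,20,20,20,20,20,20,20]'

```text
t: 4.1
tool_pos: [0.6172, -0.3555, 0.2045]
tcp_rot: [[0.001, 0.964, 0.267], [0.001, 0.267, -0.964], [-1.0, 0.001, -0.001]]
force: [-0.5, -0.2, 0.5]
gripper_width: 0.0201
```

play_rows --delta_rot '[[0,0,0],[0,0,0],[0,0,0],[0,0,0]]' --dp '[[35,-3.5,0],[40,0,0],[37,0,0],[0,0,0]]' --grip '[20,20,20,20]'

```text
t: 4.6
tool_pos: [0.6081, -0.3574, 0.0902]
tcp_rot: [[-0.007, 0.964, 0.264], [0.004, 0.264, -0.964], [-1.0, -0.005, -0.006]]
force: [-0.0, 0.5, -0.2]
gripper_width: 0.0197
```

Run:
```python
from h import *
c=snap('scene');cv2.imwrite('pics/s1.png',cv2.resize(c['color'][120:300,140:400,::-1],None,fx=3,fy=3,interpolation=cv2.INTER_CUBIC))
```

```text
(no output)
```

View pics/s1.png

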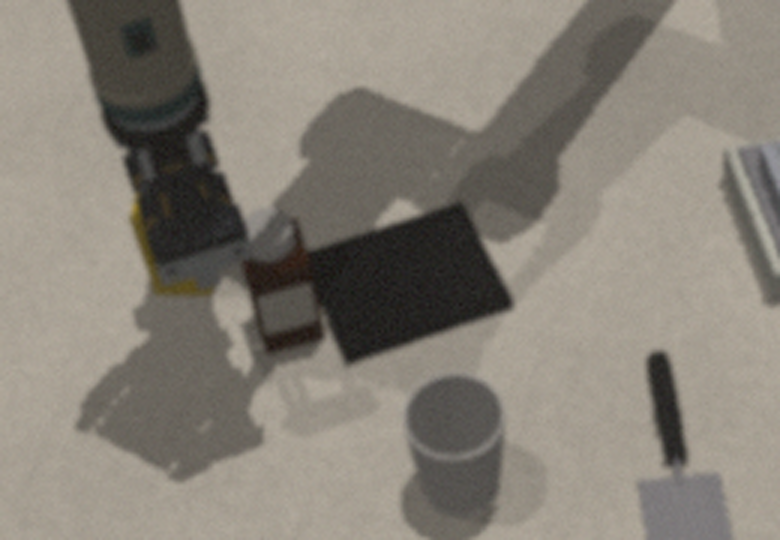

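play_rows --delta_rot '[[0,0,0]]' --dp '[[0,0,0]]' --grip '[20]'

```text
t: 4.78
tool_pos: [0.612, -0.3595, 0.0957]
tcp_rot: [[0.003, 0.964, 0.265], [-0.002, 0.265, -0.964], [-1.0, 0.002, 0.003]]
force: [0.3, -0.3, -0.2]
gripper_width: 0.0199
```

play_rows --delta_rot '[[0,0,0],[0,0,0],[0,0,0],[0,0,0],[0,0,0],[0,0,0],[0,0,0]]' --dp '[[0,2,-6],[0,0,-6],[0,0,-6],[0,0,-6],[0,0,-6],[0,0,-6],[0,0,-6]]' --grip '[20,20,20,20,20,20,20]'

```text
t: 5.65
tool_pos: [0.6018, -0.3169, 0.0935]
tcp_rot: [[0.0, 0.964, 0.266], [-0.0, 0.266, -0.964], [-1.0, 0.0, 0.0]]
force: [-0.8, -0.0, 0.5]
gripper_width: 0.0199
```

Run:
```python
from h import *
c=snap('scene');cv2.imwrite('pics/s2.png',cv2.resize(c['color'][120:300,140:400,::-1],None,fx=3,fy=3,interpolation=cv2.INTER_CUBIC))
```

```text
(no output)
```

View pics/s2.png

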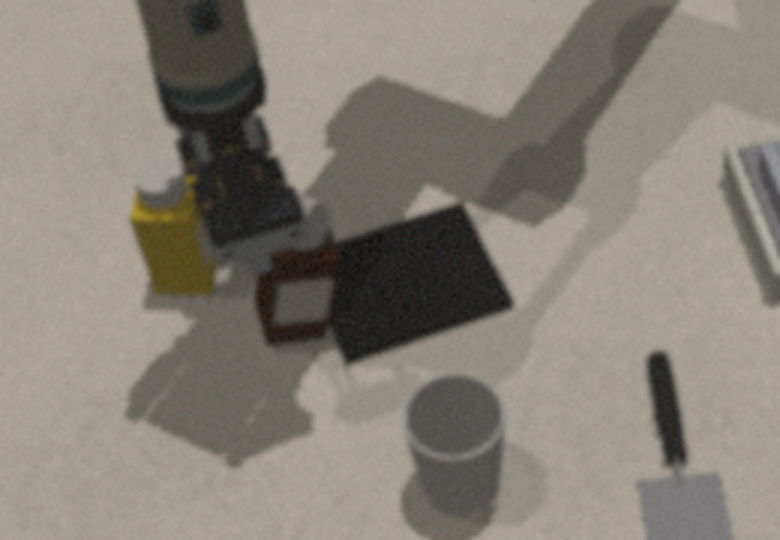

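It is tipping properly, leaning about 15° towards the pad (body around pixel (300,290) of the crop). I'll carry on pushing.

play_rows --delta_rot '[[0,0,0],[0,0,0],[0,0,0],[0,0,0],[0,0,0],[0,0,0],[0,0,0],[0,0,0]]' --dp '[[0,0,-5],[0,0,-5],[0,0,-5],[0,0,-5],[0,0,-5],[0,0,0],[0,0,0],[0,0,0]]' --grip '[20,20,20,20,20,20,20,20]'

```text
t: 6.7
tool_pos: [0.5953, -0.2934, 0.0934]
tcp_rot: [[-0.0, 0.964, 0.266], [-0.0, 0.266, -0.964], [-1.0, -0.0, 0.0]]
force: [0.1, 0.1, 0.2]
gripper_width: 0.0203
```

Run:
```python
from h import *
c=snap('scene');cv2.imwrite('pics/s3.png',cv2.resize(c['color'][120:300,140:400,::-1],None,fx=3,fy=3,interpolation=cv2.INTER_CUBIC))
```

```text
(no output)
```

View pics/s3.png

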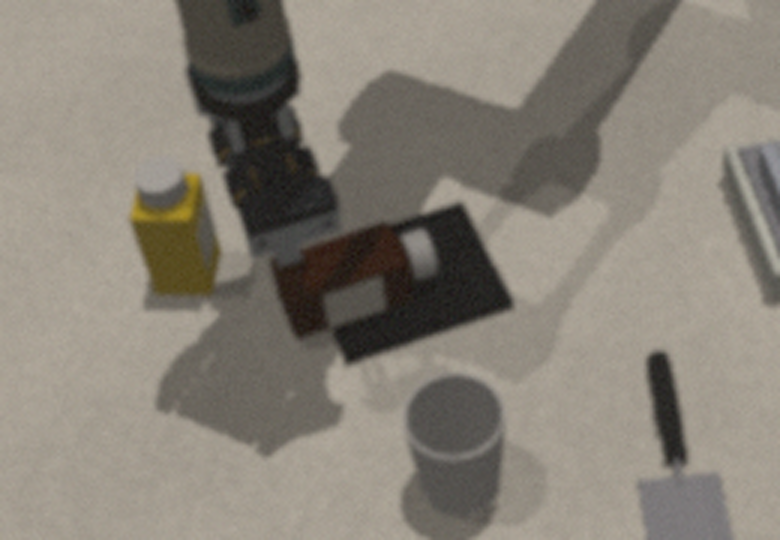

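play_rows --delta_rot '[[0,0,0],[0,0,0],[0,0,0],[0,0,0],[0,0,0]]' --dp '[[-30,0,10],[-40,0,0],[-20,0,0],[0,0,0],[0,0,0]]' --grip '[20,20,80,80,80]'

```text
t: 7.38
tool_pos: [0.5973, -0.3025, 0.1823]
tcp_rot: [[-0.002, 0.964, 0.266], [0.001, 0.266, -0.964], [-1.0, -0.001, -0.001]]
force: [-0.6, 0.8, -0.8]
gripper_width: 0.0465
```

Run:
```python
from h import *
np.set_printoptions(precision=4,suppress=True)
for cam in ['scene','top']:
    c=snap(cam); cv2.imwrite('pics/'+cam+'4.png',cv2.resize(c['color'][120:300,140:400,::-1] if cam=='scene' else c['color'][160:280,290:450,::-1],None,fx=3 if cam=='scene' else 5,fy=3 if cam=='scene' else 5,interpolation=cv2.INTER_CUBIC))
    for n in ['bottle_center','bottle_cap']:
        for d in finder.landmark_of(cam,n)[:3]:
            print(cam,n,round(d['score'],2),w(c,d['position']), proj(c,w(c,d['position'])))
```

```text
scene bottle_center 0.74 [ 0.5845 -0.2428  0.0452] [[257.9453 210.4581]]
scene bottle_center 0.62 [ 0.5285 -0.3886  0.0644] [[198.593  194.4997]]
scene bottle_cap 0.96 [ 0.5308 -0.3876  0.1334] [[193.4065 176.8831]]
scene bottle_cap 0.56 [ 0.5638 -0.181   0.0363] [[282.2587 203.6966]]
top bottle_center 0.67 [ 0.5821 -0.2389  0.0411] [[372.9485 213.1701]]
top bottle_center 0.37 [ 0.5316 -0.3876  0.0693] [[431.8295 232.6786]]
top bottle_cap 0.95 [ 0.5679 -0.1734  0.0416] [[348.042  218.4169]]
top bottle_cap 0.56 [ 0.5281 -0.3909  0.1314] [[439.6362 234.0667]]
```

View pics/scene4.png

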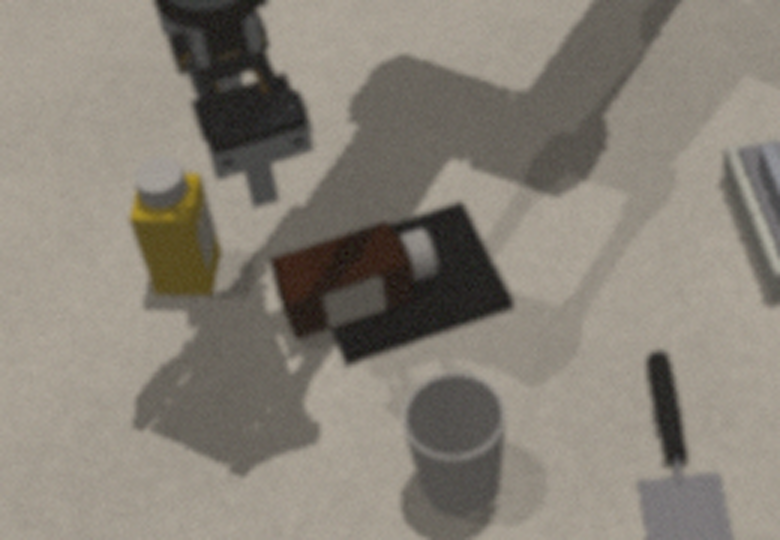

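View pics/top4.png

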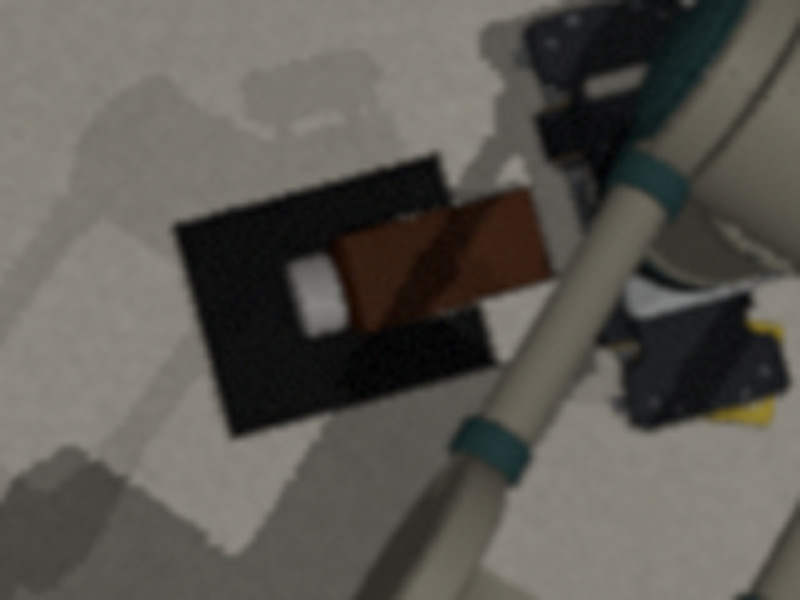

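Run:
```python
from h import *
np.set_printoptions(precision=4,suppress=True)
c=snap('top')
q=lambda l,z: np.array([pix(c,((u+.5)/5-.5+290,(v+.5)/5-.5+160),z) for u,v in l])
B=q([(338,240),(530,190),(553,273),(365,332)],.064);print(B,B.mean(0))
C=q([(288,263),(308,337)],.038);print('cap',C,C.mean(0))
a=np.radians(15.5);R=np.array([[np.cos(a),-np.sin(a)],[np.sin(a),np.cos(a)]]);
o=np.array([.5684,-.1989])
for P in (B,C): print((P[:,:2]-o)@R)
```

```text
[[ 0.5952 -0.195   0.064 ]
 [ 0.6218 -0.2948  0.064 ]
 [ 0.5789 -0.3066  0.064 ]
 [ 0.5479 -0.209   0.064 ]] [ 0.586  -0.2513  0.064 ]
cap [[ 0.5843 -0.1714  0.038 ]
 [ 0.5455 -0.182   0.038 ]] [ 0.5649 -0.1767  0.038 ]
[[ 0.0268 -0.0034]
 [ 0.0259 -0.1067]
 [-0.0186 -0.1066]
 [-0.0224 -0.0043]]
[[ 0.0226  0.0222]
 [-0.0175  0.0224]]
```

play_rows --delta_rot '[[0,0,0],[0,0,0],[0,0,0],[0,0,0],[0,0,0],[0,0,0]]' --dp '[[0,2,-22],[0,0,-22],[0,0,-20],[0,0,0],[0,0,0],[0,0,0]]' --grip '[90,90,90,90,90,90]'

```text
t: 8.48
tool_pos: [0.583, -0.2413, 0.1835]
tcp_rot: [[0.0, 0.964, 0.266], [-0.001, 0.266, -0.964], [-1.0, 0.0, 0.001]]
force: [1.5, -0.2, -0.6]
gripper_width: 0.0903
```

play_rows --delta_rot '[[0,0,0],[0,0,0],[0,0,0],[0,0,0],[0,0,0],[0,0,0],[0,0,0],[0,0,0]]' --dp '[[40,0,-2],[40,0,0],[35,0,0],[25,0,0],[14,0,0],[8,0,0],[0,0,0],[0,0,0]]' --grip '[90,90,90,90,90,90,90,90]' --grip_force 40

```text
t: 9.48
tool_pos: [0.583, -0.2391, 0.0225]
tcp_rot: [[0.002, 0.964, 0.266], [-0.001, 0.266, -0.964], [-1.0, 0.001, 0.001]]
force: [-0.2, 0.1, -0.3]
gripper_width: 0.09
```

play_rows --delta_rot '[[0,0,0],[0,0,0],[0,0,0],[0,0,0],[0,0,0],[0,0,0],[0,0,0],[0,0,0]]' --dp '[[0,0,0],[0,0,0],[0,0,0],[0,0,0],[0,0,0],[0,0,0],[0,0,0],[0,0,0]]' --grip '[40,40,40,40,40,40,40,40]' --grip_force 45

```text
t: 10.48
tool_pos: [0.5825, -0.2387, 0.0216]
tcp_rot: [[0.0, 0.964, 0.266], [-0.0, 0.266, -0.964], [-1.0, 0.0, 0.0]]
force: [1.1, 0.2, 1.3]
gripper_width: 0.0515
```

play_rows --delta_rot '[[0,0,0],[0,0,0],[0,0,0],[0,0,0],[0,0,0],[5.3,0,0],[5.4,0,0],[0,0,0]]' --dp '[[-15,0,0],[-30,0,0],[-35,0,0],[-35,0,0],[-25,0,0],[0,0,0],[0,0,0],[0,0,0]]' --grip '[40,40,40,40,40,40,40,40]'

```text
t: 11.48
tool_pos: [0.5816, -0.2385, 0.1617]
tcp_rot: [[-0.001, 0.996, 0.084], [0.0, 0.084, -0.996], [-1.0, -0.001, -0.0]]
force: [-0.3, -0.3, -3.0]
gripper_width: 0.0517
```

play_rows --delta_rot '[[0,0,0],[0,0,0],[0,0,0],[0,0,0],[0,0,0],[0,0,0],[0,0,0],[0,0,0],[0,0,0],[0,0,0],[0,0,0],[0,0,0]]' --dp '[[0,2,-20],[0,0,-38],[0,0,-42],[0,0,-42],[0,0,-42],[0,0,-42],[0,0,-42],[0,0,-42],[0,0,-40],[0,0,-38],[0,0,0],[0,0,0]]' --grip '[40,40,40,40,40,40,40,40,40,40,40,40]'

```text
t: 12.98
tool_pos: [0.5514, 0.1485, 0.1614]
tcp_rot: [[-0.0, 0.996, 0.085], [-0.001, 0.085, -0.996], [-1.0, -0.001, 0.001]]
force: [-1.0, -0.2, -3.1]
gripper_width: 0.052
```

Run:
```python
from h import *
np.set_printoptions(precision=4,suppress=True)
print(monitor.sense()['tool_pos'],monitor.sense()['tcp_rot'])
for cam in ['scene','top']:
    c=snap(cam); cv2.imwrite('pics/'+cam+'5.png',cv2.resize(c['color'][100:260,330:530,::-1] if cam=='scene' else c['color'][160:280,110:280,::-1],None,fx=4,fy=4,interpolation=cv2.INTER_CUBIC))
    for n in ['bottle_center','bottle_cap','stop_face','press_face']:
        for d in finder.landmark_of(cam,n)[:2]:
            print(cam,n,round(d['score'],2),w(c,d['position']))
```

```text
[0.5514 0.1485 0.1614] [[-0.0005  0.9964  0.0846]
 [-0.0006  0.0846 -0.9964]
 [-1.     -0.0005  0.0006]]
scene bottle_center 0.58 [0.5487 0.1433 0.1831]
scene bottle_center 0.56 [ 0.5296 -0.3881  0.0667]
scene bottle_cap 0.69 [ 0.5307 -0.3896  0.131 ]
scene bottle_cap 0.67 [0.5417 0.209  0.1729]
scene stop_face 0.72 [0.7706 0.1216 0.0003]
scene stop_face 0.68 [0.5542 0.1321 0.0747]
scene press_face 0.95 [0.5441 0.2258 0.0831]
top bottle_center 0.95 [ 0.5296 -0.3835  0.0697]
top bottle_center 0.64 [0.5534 0.1446 0.1828]
top bottle_cap 0.73 [ 0.5321 -0.3906  0.1286]
top stop_face 0.87 [0.5543 0.1329 0.0738]
```

View pics/scene5.png

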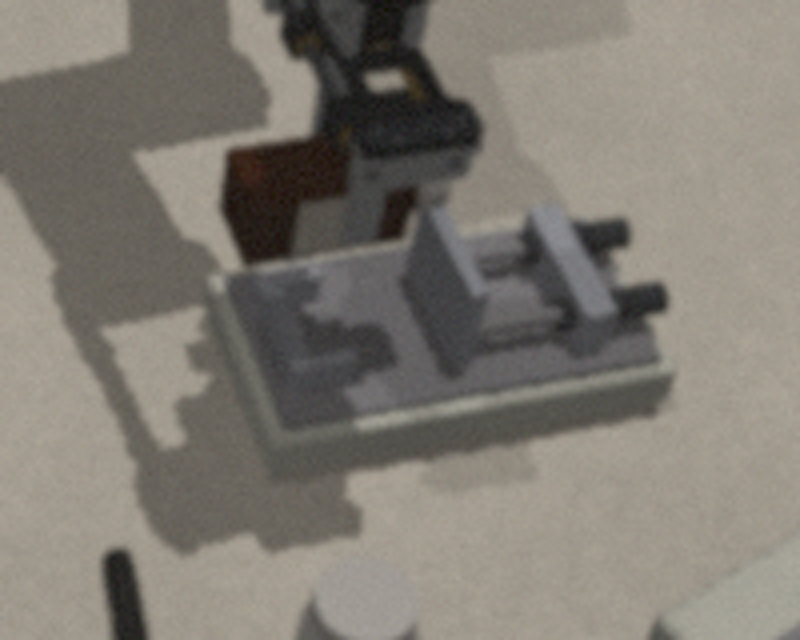

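View pics/top5.png

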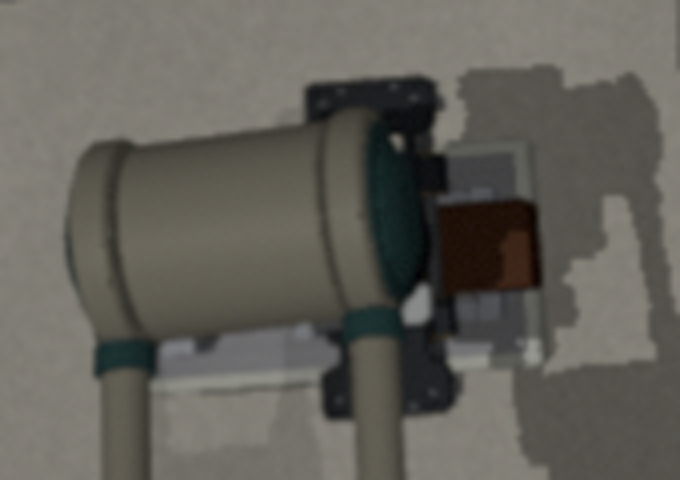

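```bash
cat >> h.py <<'E'
_a=np.radians(4.8);RS=np.array([[np.cos(_a),-np.sin(_a)],[np.sin(_a),np.cos(_a)]]);OS=np.array([.5462,.2182])
def sh(P): return (np.atleast_2d(P)[:,:2]-OS)@RS
E
python3 - <<'E'
from h import *
np.set_printoptions(precision=4,suppress=True)
c=snap('top')
P=np.array([pix(c,((u+.5)/4-.5+110,(v+.5)/4-.5+160),.204) for u,v in [(531,200),(538,290),(440,207),(440,290)]])
print(P,sh(P)); print(sh([.5514,.1485]),sh([.5417,.209]))
E
```

```text
[[0.581  0.082  0.204 ]
 [0.5298 0.0772 0.204 ]
 [0.5765 0.1338 0.204 ]
 [0.5293 0.1329 0.204 ]] [[ 0.0232 -0.1387]
 [-0.0281 -0.1392]
 [ 0.0232 -0.0866]
 [-0.024  -0.0836]]
[[-0.0007 -0.0699]] [[-0.0053 -0.0088]]
```

play_rows --delta_rot '[[0,0,0],[0,0,0],[0,0,0],[0,0,0],[0,0,0]]' --dp '[[20,1.5,0],[25,0,0],[20,0,0],[8,0,0],[0,0,0]]' --grip '[40,40,40,40,40]' --grip_force 60

```text
t: 14.15
tool_pos: [0.5535, 0.1482, 0.0882]
tcp_rot: [[-0.001, 0.997, 0.083], [-0.0, 0.083, -0.997], [-1.0, -0.001, 0.0]]
force: [0.4, -0.3, -2.6]
gripper_width: 0.0514
```

play_rows --delta_rot '[[0,0,0],[0,0,0],[0,0,0],[0,0,0],[0,0,0],[0,0,0],[0,0,0],[0,0,0],[0,0,0]]' --dp '[[0,0,-6],[0,0,-6],[0,0,-6],[0,0,-6],[0,0,-6],[0,0,0],[0,0,0],[0,0,0],[0,0,0]]' --grip '[40,40,40,40,40,40,40,40,40]'

```text
t: 15.28
tool_pos: [0.5517, 0.1764, 0.0892]
tcp_rot: [[0.002, 0.996, 0.084], [-0.004, 0.084, -0.996], [-1.0, 0.001, 0.004]]
force: [-0.6, -6.3, 0.3]
gripper_width: 0.0515
```

Run:
```python
from h import *
np.set_printoptions(precision=4,suppress=True)
s=monitor.sense();print(s['tool_pos'],s['tcp_rot'],s['force'],s['ft_torque'],sh(s['tool_pos']))
for cam in ['scene','top']:
    c=snap(cam); cv2.imwrite('pics/'+cam+'6.png',cv2.resize(c['color'][100:260,330:530,::-1] if cam=='scene' else c['color'][160:280,110:280,::-1],None,fx=4,fy=4,interpolation=cv2.INTER_CUBIC))
    for n in ['bottle_center','bottle_cap','press_face']:
        for d in finder.landmark_of(cam,n)[:2]:
            print(cam,n,round(d['score'],2),w(c,d['position']),sh(w(c,d['position'])))
```

```text
[0.5517 0.1764 0.0892] [[ 0.0015  0.9965  0.0837]
 [-0.0037  0.0837 -0.9965]
 [-1.      0.0012  0.0038]] [-0.6242 -6.2564  0.2837] [-0.8814 -0.1087  0.0087] [[ 0.002  -0.0421]]
scene bottle_center 0.72 [0.5519 0.1734 0.1098] [[ 0.0019 -0.0452]]
scene bottle_center 0.56 [ 0.5287 -0.3884  0.0682] [[-0.0682 -0.603 ]]
scene bottle_cap 0.66 [ 0.5301 -0.3899  0.1316] [[-0.0669 -0.6047]]
scene bottle_cap 0.58 [0.5422 0.2398 0.104 ] [[-0.0021  0.0218]]
scene press_face 0.85 [0.5419 0.2381 0.0871] [[-0.0026  0.0202]]
scene press_face 0.44 [0.7685 0.1199 0.0011] [[ 0.2133 -0.1166]]
top bottle_center 0.89 [ 0.5298 -0.3864  0.0708] [[-0.0669 -0.6011]]
top bottle_center 0.72 [0.5514 0.1733 0.1098] [[ 0.0015 -0.0452]]
top bottle_cap 0.58 [ 0.5308 -0.3888  0.1302] [[-0.0661 -0.6036]]
```

View pics/scene6.png

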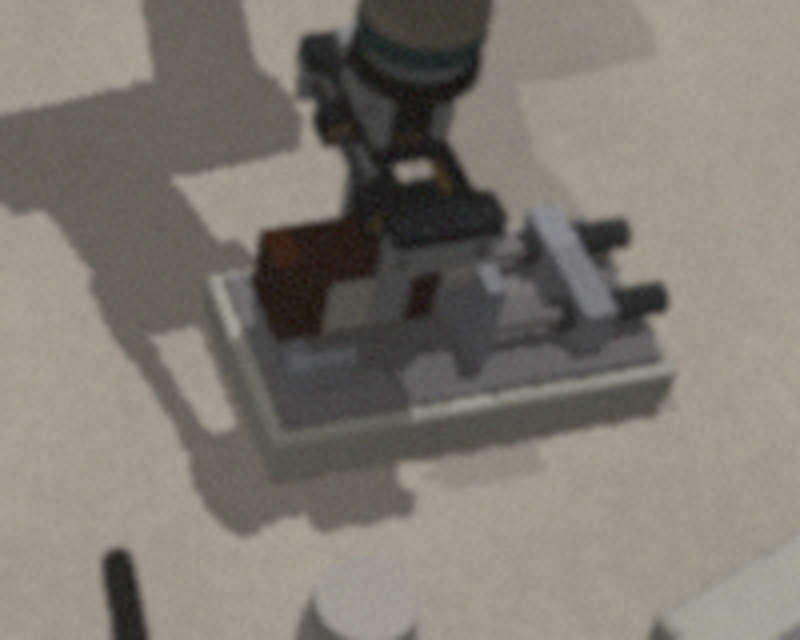

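View pics/top6.png

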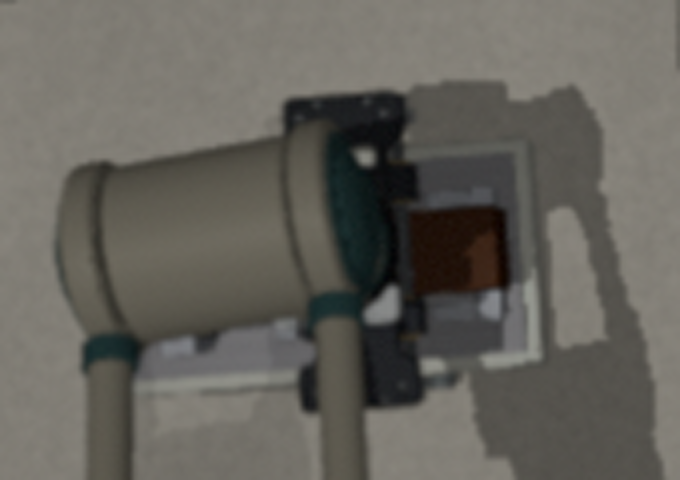

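play_rows --delta_rot '[[0,0,0],[0,0,0],[0,0,0],[0,0,0],[0,0,0],[0,0,0],[0,0,0],[0,0,0],[0,0,0]]' --dp '[[0,-1,-6],[0,0,-6],[0,0,-6],[0,0,-6],[0,0,-6],[0,0,-6],[0,0,-2],[0,0,0],[0,0,0]]' --grip '[40,40,40,40,40,40,40,40,40]'

```text
t: 16.8
tool_pos: [0.5486, 0.2119, 0.0894]
tcp_rot: [[0.003, 0.996, 0.084], [-0.008, 0.084, -0.996], [-1.0, 0.003, 0.008]]
force: [2.1, -11.5, 0.4]
gripper_width: 0.0519
```

Run:
```python
from h import *
np.set_printoptions(precision=4,suppress=True)
s=monitor.sense();print(s['tool_pos'],s['tcp_rot'],s['force'],s['ft_torque'],sh(s['tool_pos']))
for cam in ['scene','top']:
    c=snap(cam); cv2.imwrite('pics/'+cam+'7.png',cv2.resize(c['color'][100:260,330:530,::-1] if cam=='scene' else c['color'][160:280,110:280,::-1],None,fx=4,fy=4,interpolation=cv2.INTER_CUBIC))
    for n in ['bottle_center','bottle_cap','press_face','stop_face']:
        for d in finder.landmark_of(cam,n)[:2]:
            print(cam,n,round(d['score'],2),w(c,d['position']),sh(w(c,d['position'])))
```

```text
[0.5486 0.2119 0.0894] [[ 0.0032  0.9964  0.0843]
 [-0.0077  0.0843 -0.9964]
 [-1.      0.0026  0.0079]] [  2.1457 -11.486    0.4041] [-1.8281 -0.3557 -0.1519] [[ 0.0018 -0.0065]]
scene bottle_center 0.93 [0.5509 0.2081 0.1103] [[ 0.0038 -0.0105]]
scene bottle_center 0.86 [ 0.5303 -0.3901  0.0679] [[-0.0668 -0.6048]]
scene bottle_cap 0.94 [0.538  0.2723 0.1042] [[-0.0037  0.0546]]
scene bottle_cap 0.87 [ 0.5345 -0.3903  0.1322] [[-0.0626 -0.6054]]
scene press_face 0.81 [0.5385 0.2772 0.0836] [[-0.0027  0.0594]]
scene stop_face 0.94 [0.5539 0.1359 0.0703] [[ 0.0008 -0.0827]]
top bottle_center 0.78 [0.5481 0.2108 0.1086] [[ 0.0013 -0.0076]]
top bottle_center 0.66 [ 0.5258 -0.3871  0.0703] [[-0.0709 -0.6015]]
top bottle_cap 0.76 [ 0.5292 -0.3924  0.1319] [[-0.068 -0.607]]
top bottle_cap 0.46 [0.5449 0.2246 0.0037] [[-0.0007  0.0065]]
top stop_face 0.59 [0.5548 0.1309 0.0743] [[ 0.0013 -0.0877]]
```

View pics/scene7.png

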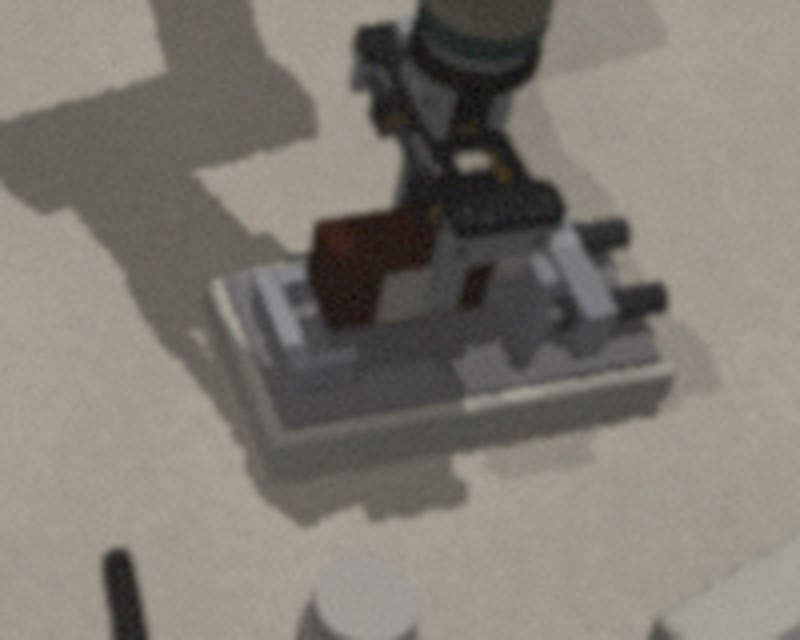

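View pics/top7.png

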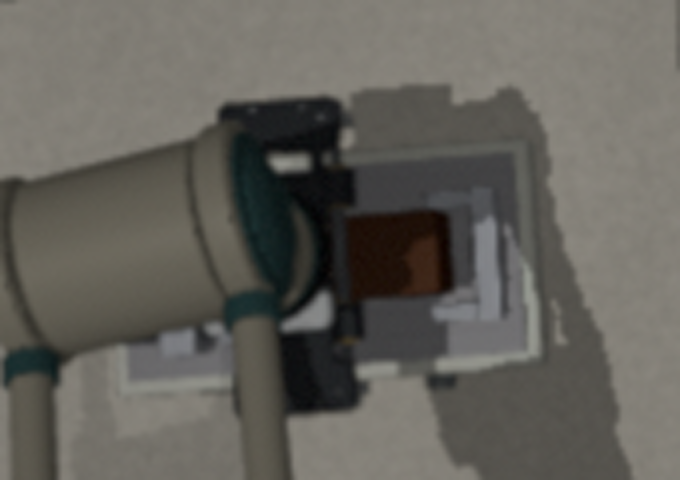

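Run:
```python
from h import *
np.set_printoptions(precision=4,suppress=True)
c=snap('top')
f=lambda l,z: sh(np.array([pix(c,((u+.5)/4-.5+110,(v+.5)/4-.5+160),z) for u,v in l]))
print(f([(443,212),(452,295),(345,217),(345,300)],.132))
print('stop',f([(472,190),(482,322)],.069),'cheeks inner',f([(450,207),(455,292)],.069))
```

```text
[[ 0.0242 -0.076 ]
 [-0.0264 -0.0782]
 [ 0.0256 -0.0164]
 [-0.0245 -0.0133]]
stop [[ 0.0403 -0.0848]
 [-0.0441 -0.0856]] cheeks inner [[ 0.0305 -0.07  ]
 [-0.0238 -0.0697]]
```

play_rows --delta_rot '[[0,0,0],[0,0,0],[0,0,0],[0,0,0],[0,0,0],[0,0,0],[0,0,0],[0,0,0]]' --dp '[[5,0,0],[6,0,0],[6,0,0],[6,0,0],[6,0,0],[4,0,0],[0,0,0],[0,0,0]]' --grip '[40,40,40,40,40,40,40,40]'

```text
t: 18.35
tool_pos: [0.5485, 0.2119, 0.0563]
tcp_rot: [[0.003, 0.996, 0.085], [-0.007, 0.085, -0.996], [-1.0, 0.002, 0.008]]
force: [1.8, -12.9, 0.2]
gripper_width: 0.0519
```

Run:
```python
from h import *
np.set_printoptions(precision=4,suppress=True)
s=monitor.sense();print(s['tool_pos'],s['tcp_rot'],s['force'],s['ft_torque'],sh(s['tool_pos']))
for cam in ['scene','top']:
    c=snap(cam); cv2.imwrite('pics/'+cam+'8.png',cv2.resize(c['color'][100:260,330:530,::-1] if cam=='scene' else c['color'][160:280,110:280,::-1],None,fx=4,fy=4,interpolation=cv2.INTER_CUBIC))
```

```text
[0.5485 0.2119 0.0563] [[ 0.0028  0.9964  0.0847]
 [-0.0074  0.0847 -0.9964]
 [-1.      0.0021  0.0076]] [  1.816  -12.8715   0.2252] [-1.8317 -0.48   -0.0995] [[ 0.0017 -0.0064]]
```

View pics/scene8.png

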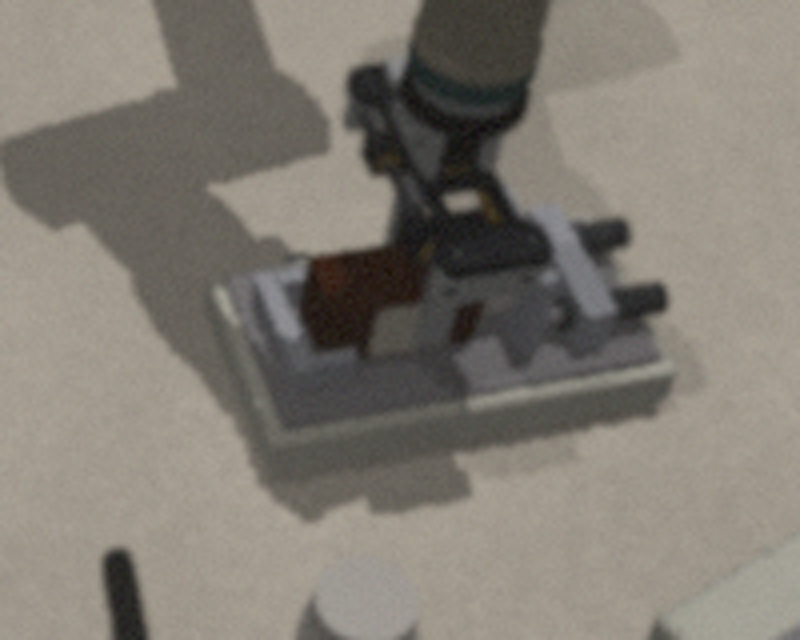

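View pics/top8.png

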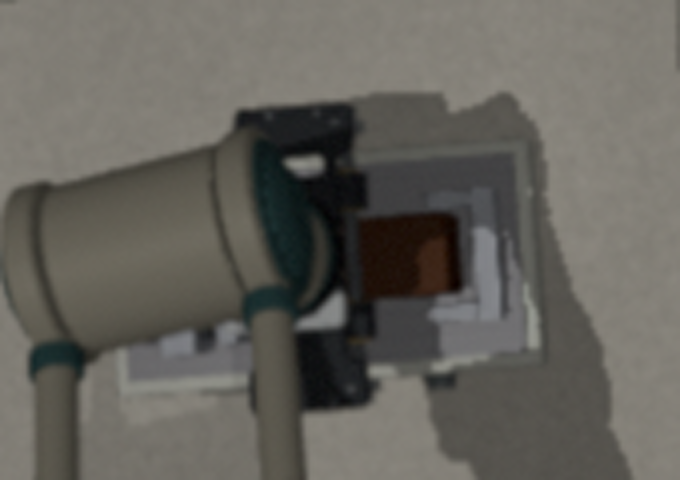

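play_rows --delta_rot '[[0,0,0],[0,0,0],[0,0,0],[0,0,0],[0,0,0],[0,0,0],[0,0,0]]' --dp '[[1.5,0,0],[0,0,2],[0,0,2],[0,0,2],[0,0,2],[0,0,0],[0,0,0]]' --grip '[40,40,40,40,40,40,40]'

```text
t: 19.32
tool_pos: [0.5492, 0.2044, 0.0551]
tcp_rot: [[0.003, 0.996, 0.084], [-0.006, 0.085, -0.996], [-1.0, 0.003, 0.007]]
force: [1.9, -11.2, 1.8]
gripper_width: 0.0517
```

play_rows --delta_rot '[[0,0,0],[0,0,0],[0,0,0],[0,0,0]]' --dp '[[0,0,1],[0,0,1],[0,0,0],[0,0,0]]' --grip '[40,40,40,40]'

```text
t: 19.82
tool_pos: [0.5493, 0.2027, 0.0551]
tcp_rot: [[0.003, 0.996, 0.084], [-0.006, 0.084, -0.996], [-1.0, 0.002, 0.006]]
force: [0.6, -9.7, 2.4]
gripper_width: 0.0517
```

play_rows --delta_rot '[[0,0,0],[0,0,0],[0,0,0],[0,0,0],[0,0,0]]' --dp '[[0,0,1],[0,0,1],[0.5,0,0],[0,0,0],[0,0,0]]' --grip '[40,40,40,40,40]'

```text
t: 20.45
tool_pos: [0.5494, 0.2008, 0.0547]
tcp_rot: [[0.003, 0.996, 0.084], [-0.006, 0.084, -0.996], [-1.0, 0.003, 0.006]]
force: [1.9, -10.7, 2.3]
gripper_width: 0.0517
```

play_rows --delta_rot '[[0,0,0],[0,0,0],[0,0,0],[0,0,0],[0,0,0]]' --dp '[[0,0,1],[0,0,1],[0,0,0],[0,0,0],[0,0,0]]' --grip '[40,40,40,40,40]'

```text
t: 21.08
tool_pos: [0.5495, 0.1999, 0.0546]
tcp_rot: [[0.003, 0.996, 0.084], [-0.004, 0.084, -0.996], [-1.0, 0.002, 0.004]]
force: [1.1, -9.0, 1.4]
gripper_width: 0.0515
```

Run:
```python
from h import *
np.set_printoptions(precision=4,suppress=True)
s=monitor.sense();print(s['tool_pos'],s['force'],sh(s['tool_pos']))
for cam in ['scene','top']:
    c=snap(cam); cv2.imwrite('pics/'+cam+'9.png',cv2.resize(c['color'][120:230,380:520,::-1] if cam=='scene' else c['color'][190:260,180:260,::-1],None,fx=5 if cam=='scene' else 8,fy=5 if cam=='scene' else 8,interpolation=cv2.INTER_CUBIC))
    for n in ['bottle_center','bottle_cap']:
        for d in finder.landmark_of(cam,n)[:2]:
            print(cam,n,round(d['score'],2),w(c,d['position']),sh(w(c,d['position'])))
```

```text
[0.5495 0.1999 0.0546] [ 1.106  -8.9635  1.3911] [[ 0.0017 -0.0185]]
scene bottle_center 0.85 [ 0.5281 -0.3915  0.0659] [[-0.0691 -0.6061]]
scene bottle_center 0.73 [0.5501 0.1963 0.0747] [[ 0.002  -0.0222]]
scene bottle_cap 0.81 [0.5406 0.263  0.0685] [[-0.0019  0.0451]]
scene bottle_cap 0.78 [ 0.5321 -0.3896  0.1291] [[-0.0649 -0.6045]]
top bottle_center 0.67 [0.5508 0.1972 0.0725] [[ 0.0029 -0.0213]]
top bottle_center 0.55 [ 0.5322 -0.3876  0.0678] [[-0.0647 -0.6025]]
top bottle_cap 0.85 [ 0.5303 -0.3904  0.1288] [[-0.0668 -0.6051]]
```

View pics/scene9.png

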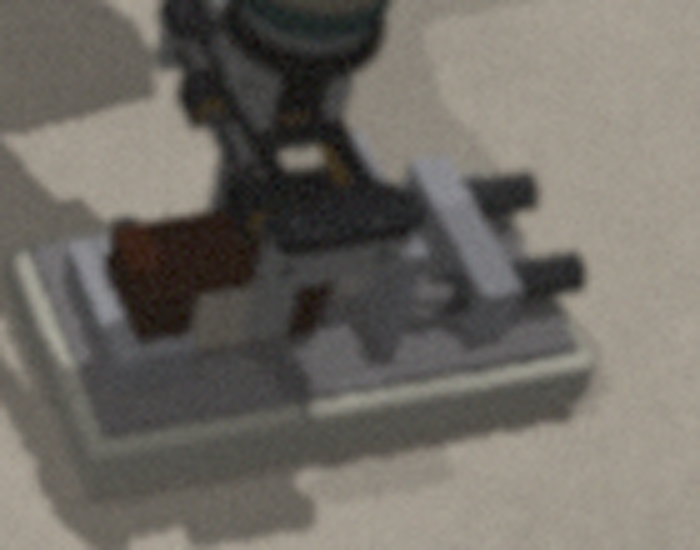

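View pics/top9.png

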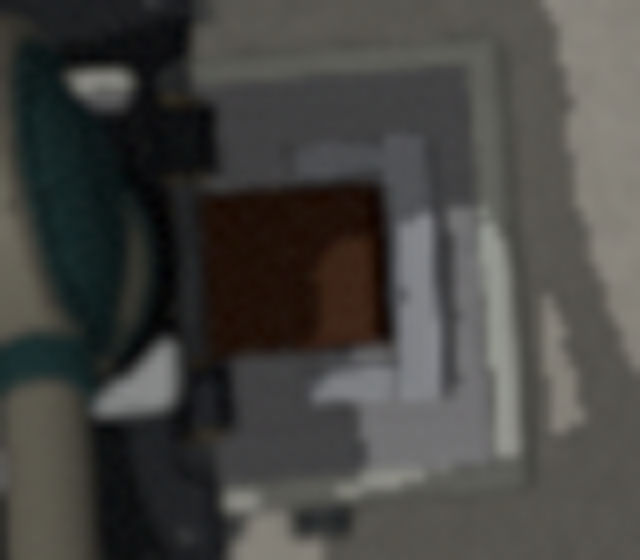

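play_rows --delta_rot '[[0,0,0],[0,0,0],[0,0,0],[0,0,0],[0,0,0],[0,0,0],[0,0,0],[0,0,0]]' --dp '[[0,0,0],[0,0,0],[0,0,0],[0,0,0],[0,0,0],[0,0,0],[0,0,0],[0,0,0]]' --grip '[56,62,70,80,84,84,84,84]'

```text
t: 22.38
tool_pos: [0.5481, 0.202, 0.0534]
tcp_rot: [[-0.0, 0.997, 0.083], [-0.0, 0.083, -0.997], [-1.0, -0.0, 0.0]]
force: [0.2, 0.6, -0.3]
gripper_width: 0.0841
```

play_rows --delta_rot '[[0,0,0],[0,0,0],[0,0,0],[0,0,0],[0,0,0],[0,0,0],[0,0,0],[0,0,0],[0,0,0],[0,0,0]]' --dp '[[-15,0,0],[-30,0,0],[-40,0,0],[-40,0,0],[-30,0,0],[0,0,40],[0,0,50],[0,0,50],[0,0,50],[0,0,50]]' --grip '[84,84,84,84,84,84,84,84,84,84]'

```text
t: 23.62
tool_pos: [0.5682, -0.0388, 0.2098]
tcp_rot: [[0.002, 0.997, 0.083], [-0.0, 0.083, -0.997], [-1.0, 0.002, 0.001]]
force: [-0.2, -0.2, 0.0]
gripper_width: 0.0838
```

Run:
```python
from h import *
np.set_printoptions(precision=4,suppress=True)
s=monitor.sense();print(s['tool_pos'],s['force'])
for cam in ['scene','top']:
    c=snap(cam); cv2.imwrite('pics/'+cam+'10.png',cv2.resize(c['color'][120:230,380:520,::-1] if cam=='scene' else c['color'][185:265,125:255,::-1],None,fx=5 if cam=='scene' else 6,fy=5 if cam=='scene' else 6,interpolation=cv2.INTER_CUBIC))
    cv2.imwrite('pics/'+cam+'10f.png',c['color'][:,:,::-1])
    for n in ['bottle_center','bottle_cap','press_face','stop_face','jar','cup','spatula']:
        for d in finder.landmark_of(cam,n)[:2]:
            print(cam,n,round(d['score'],2),w(c,d['position']),sh(w(c,d['position'])))
```

```text
[ 0.5682 -0.0388  0.2098] [-0.1675 -0.1551  0.0343]
scene bottle_center 0.85 [0.5504 0.1952 0.0778] [[ 0.0022 -0.0233]]
scene bottle_center 0.65 [ 0.5326 -0.391   0.0671] [[-0.0645 -0.6059]]
scene bottle_cap 0.83 [ 0.5299 -0.3885  0.1316] [[-0.067  -0.6032]]
scene bottle_cap 0.73 [0.54   0.2612 0.0698] [[-0.0026  0.0433]]
scene press_face 0.57 [0.5408 0.2641 0.0855] [[-0.0015  0.0462]]
scene stop_face 0.86 [0.5536 0.1308 0.0727] [[ 0.     -0.0877]]
scene jar 0.62 [0.7686 0.1205 0.0012] [[ 0.2135 -0.116 ]]
scene jar 0.37 [0.5375 0.2596 0.0838] [[-0.0052  0.042 ]]
scene cup 0.91 [ 0.7743 -0.1704  0.0052] [[ 0.1948 -0.4063]]
scene cup 0.18 [ 0.567  -0.2022 -0.0006] [[-0.0145 -0.4206]]
scene spatula 0.71 [ 0.774  -0.0065  0.0045] [[ 0.2082 -0.243 ]]
top bottle_center 0.75 [0.5498 0.2017 0.0729] [[ 0.0022 -0.0167]]
top bottle_center 0.6 [ 0.5313 -0.3878  0.0693] [[-0.0655 -0.6026]]
top bottle_cap 0.75 [ 0.5295 -0.3922  0.1329] [[-0.0677 -0.6068]]
top bottle_cap 0.73 [0.547  0.2651 0.0785] [[0.0048 0.0467]]
top press_face 0.66 [0.5424 0.2615 0.0862] [[-0.0002  0.0435]]
top stop_face 0.63 [0.5535 0.1326 0.0706] [[ 0.0002 -0.0859]]
top jar 0.71 [0.7722 0.1228 0.0032] [[ 0.2173 -0.1139]]
top jar 0.47 [0.5504 0.1981 0.0727] [[ 0.0025 -0.0204]]
top cup 0.65 [ 0.7705 -0.1718  0.0023] [[ 0.1909 -0.4074]]
top spatula 0.57 [ 0.7781 -0.0011  0.0029] [[ 0.2128 -0.2379]]
```

View pics/scene10.png

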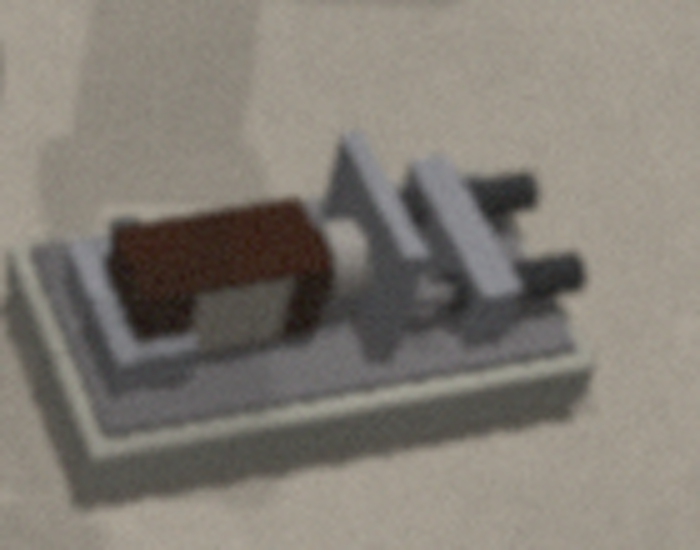

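View pics/top10.png

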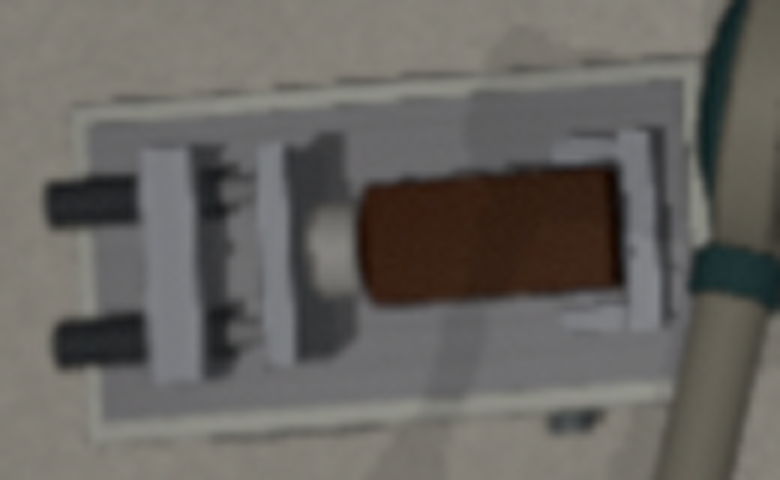

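Run:
```python
from h import *
np.set_printoptions(precision=4,suppress=True)
c=snap('top','top11.png')
f=lambda l,z: sh(np.array([pix(c,((u+.5)/6-.5+125,(v+.5)/6-.5+185),z) for u,v in l]))
B=f([(614,168),(620,288),(363,186),(378,302)],.097);print(B,B.mean(0))
print('plate front',f([(286,143),(297,362)],.116))
s=snap('scene')
# predicted seat corners at home, in scene crop pixels
w_=lambda x,y,z:[*(OS+RS@np.array([x,y])),z]
for cc,o,k in ((s,(380,120),5),(c,(125,185),6)):
    P=[w_(sx*.026,y,z) for y in(-.085,.019) for sx in(1,-1) for z in(.097,)]+[w_(.026,-.085,.045),w_(.026,.019,.045)]+[w_(.045,.045,.116),w_(-.045,.045,.116)]
    print((proj(cc,P)-o+.5)*k-.5)
```

```text
[[ 0.025  -0.0864]
 [-0.0249 -0.0856]
 [ 0.0254  0.0185]
 [-0.0232  0.0152]] [ 0.0005 -0.0346]
plate front [[ 0.0443  0.0447]
 [-0.0455  0.0454]]
[[146.0467 300.5564]
 [113.5966 225.7297]
 [341.4732 267.4668]
 [304.8147 194.5404]
 [133.3658 368.1402]
 [323.1594 335.0278]
 [411.0454 261.1454]
 [344.7716 135.4529]]
[[610.4659 165.8268]
 [618.6197 290.7047]
 [361.8288 184.5296]
 [369.302  309.3765]
 [629.6169 171.02  ]
 [390.9283 188.9762]
 [285.0637 141.387 ]
 [297.8387 360.7603]]
```

Run:
```python
from h import *
print(monitor.sense()['t'],ctrl.finish_job())
```

```text
the job is handed in; nothing more can be done
24.525 None
```

I tipped the bottle over the pad edge and let it lie there. I then gripped it flat, pressed the plate back with the cap, lowered it in front of the stop, and released it clamped. I handed the job in at 24.5 s; no verdict was reported.

**Final position:** the last top picture puts the base at the shaker's y of about -86 mm, where home is -85 mm. The bottle is centred within about 1 mm and in line. The plate face is at about +45 mm, which means it is pressed back about 35 mm.

**Bystanders:** the jar, cup and spatula were found within the networks' scatter (about 5 mm) of where they started. The arm stood clear of everything, reading under 0.3 N.

**Disagreements and unmeasured values:**
- **Overhang:** on the pad the base overhung the edge by about 33 mm, not the roughly 12 mm in the description. Its centre was still well inside the allowed range, and it lay flat.
- **Network readings:** at the end the scene camera's network put the bottle centre about 3 mm further towards the stop and about 7 mm higher than the seat. I trusted the picture edges, which matched the predicted home position to within 1–2 mm at most corners and about 4 mm at one.
- **Clamping force:** I could not measure the plate's force on the bottle after release. The arm felt about 9 to 11 N against it just before letting go.

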